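# Core box change-over: next length, counter reset

### The arm

A 6-joint arm with a two-finger parallel gripper is mounted at the origin on the work surface. World frame = base frame: x ahead of the robot, y to its left, z up, the work surface at z = 0. Lengths are in mm, angles in rad, forces in N, time in s.
With the tool pointing down it reaches from about 400 to 925 mm from the base axis. Payload 3.4 kg.
Tool frame: the origin (TCP) lies between the finger pads; the fingertips stand manip.tcp_to_tips ahead of it and the grasp point (between the pads) lies 2 mm behind it (manip.tcp_to_tips is the distance from the TCP to the fingertips, in mm); z points along the fingers, y is the line along which they close (so a half turn about z gives the same grasp; the last joint's range is limited). The gripper opens to 85 mm and grips with 20 to 120 N. Pads are 22 mm wide; open, the fingers measure 114 mm over their backs; the gripper's body (76 mm by 85 mm) begins 54 mm behind the grasp point. The pads swing forward as they close: fully open they stand 13 mm farther back than shut.
Start: joints at [-1.302, 0.307, 1.506, -0, 1.328, -0.073], TCP at [192.707, -541.752, 248.305] pointing down, gripper open.
Joint ranges: [-3.12, 3.12], [-1.05, 2.28], [0.14, 2.33], [-1.42, 4.57], [0.1, 2.73], [-2.68, 2.68]. Speed limits (rad/s): [2.57, 2.57, 3.14, 3.14, 3.14, 3.14].

### API

Orientations are given as a 3x3 rotation matrix whose columns are the frame's x, y, z axes.
In Python, from workcell import manip gives the robot as it stands.
- The arm moves only by the shell command python3 -m inch 'ROWS' [FORCE]. ROWS is JSON, a list that holds one entry, the list of rows, each a list of 5 numbers: the opening, from 0 (shut) to 1 (fully open), then the shift along the tool's x, y, z in units of 25 mm (1.0 is 25 mm), then the turn about the tool's z in degrees. A call has exactly 8 rows; each row shifts and turns the commanded pose from where the row before left it, along the tool's axes as they then stand; what a row does not reach is not made up. A row lasts 1/10 s, in which the tool goes at most 50 mm and 8.59 degrees, less where a joint would pass 70% of its speed; a pose out of reach is approached as far as the arm can. A call is refused whole if a number of a shift passes 1 or a number of a turn 8.59, either way. A call with a gripper value outside its range is refused whole. The fingers move at their own pace and stop on an object; FORCE is the grip in N (left out, the last holds). Time passes only in rows, so rows that do not move let the fingers close, or fill a call up. It gives the time, the measured TCP pose, the force, the opening and the grip force at its end, in the units of the state.
- manip.sense(): the state, without advancing time (a new reading comes with each control period).
- manip.camera(name): name is "side" or "top" or "wrist"; returns a dict with "color" (420x560x3 uint8, red, green, blue), "mtx" (3x3 intrinsics, pixels), "rvec" (rotation vector, rad) and "tvec" (3), from world to camera coordinates, as OpenCV has them. Camera axes: x right, y down, z forward; pixel columns grow to the right and rows downward; lengths in mm; the calibration is good to about 2 mm. The wrist camera is an equidistant fisheye: a pixel r from the principal point sees the ray r / f radians off the axis. A picture is of the moment at which its call begins. There is no depth.
- manip.finish_job(): hands the job in; it is judged then, once.
The state is a dict: "clock": time; "joints": joint angles; "dq": joint speeds; "effort": joint torques, N m; "tcp_pos": TCP position; "orientation": TCP orientation; "wrist_force": force on the tool from outside, world axes, zero at the start; "moment": the same for the moment, N m; "gripper_width": finger opening in mm; "gripper_force": force on a finger pad.
Only numpy, scipy, OpenCV 4.12 (cv2) and the standard library are available. Lean on these libraries where they do the work, as an engineer would, in place of code of your own. Each camera call takes 0.05 s, during which the arm holds its last target. There are 200 camera calls.

### The job

Set the core box up for a core one step longer: lift the blue-handled stop-off out of its notches, move it one notch outward (away from the white-handled one) and lower it fully home. Then take the thin vent pricker (yellow handle) from the rack, hold the core counter's recessed red reset button fully down with its tip for a good second, and hang the pricker back upright in the hole it came from. Drop nothing, and leave the white stop-off and all the other things where they are.

Things in the scene. Friction and masses are not known exactly. Their poses are not given: they have to be found in the camera images.
- corebox: Fixed orange core box, 265 (x) x 345 (y) x 80 mm high. Origin on the bench under it; y runs along its trough, x across. Trough 100 wide, 250 long, floor at z = 30, centred at x = -20, y = 0. A notched grey steel strip on each rim (x = -88..-70 and 30..48, top z = 95): notches at y = -100, -60, -20, 20, 60, 100 mm, 16 wide, 13 deep (floor z = 82). The core counter stands at x = 62..122.
- stop_blue: Stop-off to move, 0.25 kg: loose yellow wooden block (92 x 30 x 63 mm) hung in the trough by a round steel cross-bar (12 dia, 144 long, along x), with an upright blue grip tab on top (60 along x, 14 thick along y, 50 tall). Origin at the centre of its underside (33 mm above the bench when home), z up; bar axis 55 and tab top 113 mm above it. Starts home at box y = +60 or -60 mm.
- stop_blue_bar (a point): Centre of the blue stop-off's cross-bar; 88 mm above the bench when home in its notches. It must rise 13 mm or more to leave them.
- stop_white: The other stop-off, same shape with a white tab, home in the notches at the opposite box y = -60 or +60 mm. Not to be moved. Origin as for the blue one.
- notch_left (a point): Bar centre position for the outermost notches at the box's +y end (box x = -20, y = 100, z = 88 mm).
- notch_right (a point): Bar centre position for the outermost notches at the box's -y end (box x = -20, y = -100, z = 88 mm).
- rack: Fixed green sheet-steel tool rack left or right of the core box (a steel tray, 240 x 130 x 35 mm, lies on the other side). Origin on the bench under its centre. Foot 220 (x) x 90 (y) mm; top plate 220 x 70, 10 thick, top at z = 112 mm, with three through holes of 16 mm at x = -70, 0, 70 mm. In each hangs a tool by the lower face (shoulder) of its 24 mm handle.
- pricker: Vent pricker, 180 mm long, 0.10 kg: steel rod 6 dia x 90, then a round handle 24 dia x 90 (brass ferrule, yellow grip). Origin at the rod's tip, z towards the handle (up). It hangs upright in one of the rack's holes (which one varies): tip 22, shoulder 112, handle top 202 mm above the bench. The other two tools have equal handles, black and dark wood, and thicker shafts.
- pricker_shoulder (a point): Centre of the lower face of the pricker's handle, 90 mm above the tip.
- button_recess (a point): Centre of the mouth of the reset button's recess in the top of the grey counter (60 x 100 x 34 mm, top 114 mm above the bench): a round bore of 16 mm, the red cap (13 dia) 9 mm below the mouth. z up.
- reset_button (a joint): Travel of the reset button in m: 0 out, 0.005 fully down (the cap's top is then 14 mm below the mouth). A spring returns it; about 1 N to start and 4.4 N to hold it down.
- rapping_bar: Bystander in the rack: black handle 24 dia, round shaft 12 dia x 90 mm. Origin at its tip.
- drift: Bystander in the rack: dark wooden handle 24 dia, square shaft 10 mm x 90 mm. Origin at its tip.
- trowel: Bystander: pointing trowel, 210 mm long, lying in the tray. Origin at the heel of the blade.
- agent_can: Bystander: red can, 52 dia x 145 mm tall, standing on one far corner of the core box's top (box x = 93, y about +125 or -125 mm), so its top is 225 mm above the bench. Origin under its base.
- filler_tin: Bystander: low metal tin with a black lid, 52 dia x 60 mm, on the other far corner of the core box's top. Origin under its base.
- brush: Bystander: brush, 200 mm long, lying on the bench left of the core box. Origin under its middle.
- mallet: Bystander: rubber mallet, head 58 dia x 100 mm, 260 mm long, lying right of the core box. Origin under its head.

How it is judged (in metres and radians):
On the way, in this order (a step that is already met when the one before it is completed fails the run):
1. the blue stop-off is home in the next notches outward and let go ((y of stop_blue_bar in the frame of corebox between 0.095 and 0.105 m or y of stop_blue_bar in the frame of corebox between -0.105 and -0.095 m) and distance of stop_blue_bar from where it was at the start of the episode below 0.06 m and z of stop_blue_bar in the frame of corebox below 0.091 m and angle between stop_blue's own z axis and vertical below 0.1 rad and angle between the x axis of stop_blue and the x axis of corebox, either way round below 0.06 rad and contact force between the fingers and stop_blue below 0.1 N), for 0.2 s.
2. the reset button is held down (4 mm or more of its 5 mm) by the pricker (value of joint reset_button above 0.004 m and contact force between pricker and reset_button above 0.5 N), for 0.7 s.
At the end, for the whole second after the job is handed in: The blue stop-off is home in the notches one step (40 mm) outward (within 5 mm along the trough, at most 3 mm above its seat, level), the button is out, and the pricker hangs upright at rest in its own hole (shoulder within 9 mm of its start) ((y of stop_blue_bar in the frame of corebox between 0.095 and 0.105 m or y of stop_blue_bar in the frame of corebox between -0.105 and -0.095 m) and distance of stop_blue_bar from where it was at the start of the episode below 0.06 m and z of stop_blue_bar in the frame of corebox below 0.091 m and angle between stop_blue's own z axis and vertical below 0.1 rad and angle between the x axis of stop_blue and the x axis of corebox, either way round below 0.06 rad and linear speed of each of stop_blue, pricker below 0.02 m/s and value of joint reset_button below 0.001 m and distance of pricker_shoulder from where it was at the start of the episode below 0.009 m and angle between pricker's own z axis and vertical below 0.08 rad); the robot touches nothing.
It fails at once if the white stop-off is shifted (distance of stop_white from where it was at the start of the episode above 0.01 m).
It fails at once if the blue stop-off is dropped (falls more than about 15 mm) (contact force between the fingers and stop_blue below 0.1 N and linear speed of stop_blue above 0.55 m/s).
It fails at once if the pricker is dropped (falls more than about 20 mm) (contact force between the fingers and pricker below 0.1 N and linear speed of pricker above 0.65 m/s).
It fails at once if another tool, the can, the tin, the trowel, the brush or the mallet is shoved about (15 to 30 mm) or tipped over (distance of any of rapping_bar, drift from where it was at the start of the episode above 0.015 m or distance of any of trowel, brush, mallet from where it was at the start of the episode above 0.03 m or distance of any of agent_can, filler_tin from where it was at the start of the episode above 0.02 m).
It also fails if it takes over 64 s, if anything falls off the work surface, if the arm or the gripper's body presses on something with over 40 N, if the wrist force passes 120 N, or if a joint passes its speed limit or range.

## Working session

There is one attempt and no reset: what is moved stays moved. The work goes in short steps, Python scripts to look and compute and a shell command to move; the robot and the scene stay as the last step left them, time stands still between calls to the robot, and variables do not carry over. Pictures are saved under pics/ and viewed, at most 14 in all, crops included, and the job is handed in when it is done.

```bash
mkdir -p pics; ls
python3 - <<'E'
from workcell import manip
import cv2
print(manip.sense(), manip.tcp_to_tips)
for n in("top","side"):
    c=manip.camera(n); cv2.imwrite(f"pics/{n}0.png",c["color"][:,:,::-1]); print(n,c["mtx"],c["rvec"],c["tvec"])
E
```

```text
pics
{'clock': 0.0, 'joints': array([-1.30249622e+00,  3.07541891e-01,  1.50770088e+00,  1.54704826e-05,
        1.32839618e+00, -7.35217878e-02]), 'dq': array([-8.39832627e-05,  7.30236158e-04, -1.01329500e-03,  6.16012171e-04,
        8.76086854e-04, -1.26577782e-04]), 'effort': array([ 1.37109360e-03, -4.57540154e+01, -2.51912534e+01,  6.64779259e-05,
        1.32977060e-02,  4.38932602e-06]), 'tcp_pos': array([ 192.53202629, -541.08788125,  247.38845802]), 'orientation': array([[ 9.42146816e-01,  3.35200088e-01, -5.27977402e-04],
       [ 3.35200463e-01, -9.42144756e-01,  1.97706695e-03],
       [ 1.65281876e-04, -2.03966560e-03, -9.99997906e-01]]), 'wrist_force': array([ 0.36164968, -0.62744314, -0.43244384]), 'moment': array([ 0.00406099,  0.01084   , -0.0006809 ]), 'gripper_force': 0.0, 'gripper_width': 85.33829290134022} 17.0
top [[451.5367343    0.         279.28289563]
 [  0.         451.5367343  206.77547069]
 [  0.           0.           1.        ]] [ 2.14298375 -2.11068728  0.18997989] [  -8.8364838   568.15835025 1033.71343348]
side [[387.5653693    0.         277.49264968]
 [  0.         387.5653693  215.8579111 ]
 [  0.           0.           1.        ]] [ 1.01033246 -2.44351905  1.01993015] [381.39118821 335.44280319 812.8244101 ]
```

View pics/top0.png

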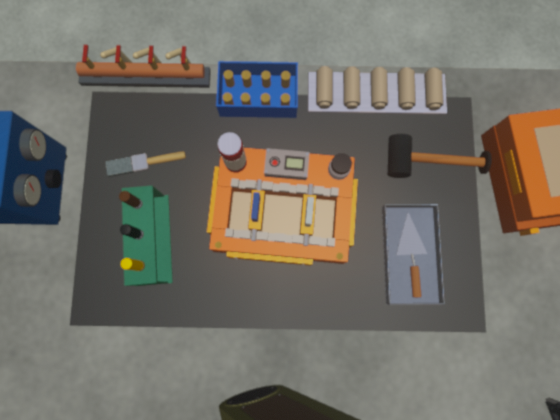

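View pics/side0.png

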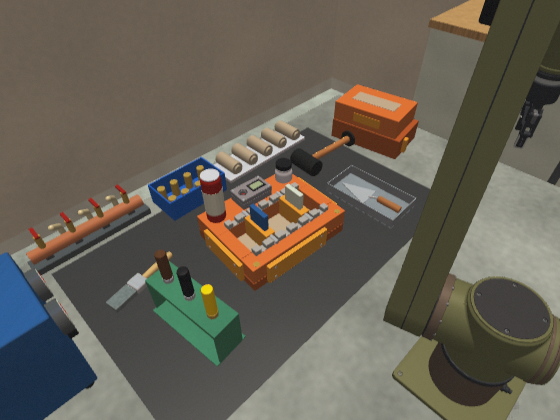

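Top view: blue tab at (256,207), white tab at (310,210), yellow pricker top at (127,264), red button at (275,162), can at (231,150). In the side view the pricker is at (208,300) and the blue tab at (260,217).

```bash
cat > h.py <<'E'
from workcell import manip
import cv2, numpy as np
def cam(n,save=None):
    c=manip.camera(n)
    if save: cv2.imwrite(f"pics/{save}.png",c["color"][:,:,::-1])
    c["R"]=cv2.Rodrigues(c["rvec"])[0]; c["C"]=-c["R"].T@np.ravel(c["tvec"]); c["n"]=n
    c["hsv"]=cv2.cvtColor(c["color"],cv2.COLOR_RGB2HSV); return c
def ray(c,u,v):
    K=c["mtx"]; p=np.array([(u-K[0,2])/K[0,0],(v-K[1,2])/K[1,1]])
    if c["n"]=="wrist":
        r=np.linalg.norm(p); d=np.r_[p/max(r,1e-9)*np.sin(r),np.cos(r)]
    else: d=np.r_[p,1]
    d=c["R"].T@d; return d/np.linalg.norm(d)
def onz(c,u,v,z):
    d=ray(c,u,v); return c["C"]+d*(z-c["C"][2])/d[2]
def pix(c,P):
    q=c["R"]@np.asarray(P,float)+np.ravel(c["tvec"]); K=c["mtx"]
    if c["n"]=="wrist":
        s=np.hypot(q[0],q[1]); p=q[:2]/max(s,1e-9)*np.arctan2(s,q[2])
    else: p=q[:2]/q[2]
    return p*[K[0,0],K[1,1]]+K[:2,2]
def blobs(c,lo,hi,box=None,amin=15):
    m=cv2.inRange(c["hsv"],np.array(lo),np.array(hi))
    if box: k=np.zeros_like(m); x0,y0,x1,y1=box; k[y0:y1,x0:x1]=1; m=m*k
    n,l,s,ce=cv2.connectedComponentsWithStats(m)
    return [(s[i,4],ce[i].round(1),s[i,:4],cv2.minAreaRect(np.argwhere(l==i)[:,::-1].astype(np.float32))) for i in range(1,n) if s[i,4]>=amin]
def tri(c1,p1,c2,p2):
    a,b=ray(c1,*p1),ray(c2,*p2); A=np.c_[a,-b]; t=np.linalg.lstsq(A,c2["C"]-c1["C"],rcond=None)[0]
    P,Q=c1["C"]+a*t[0],c2["C"]+b*t[1]; return (P+Q)/2,np.linalg.norm(P-Q)
E
python3 - <<'E'
from h import *
np.set_printoptions(precision=1,suppress=True)
t=cam("top"); s=cam("side")
print(t["C"],s["C"])
for n,lo,hi,bt,bs,z in [("blue",(105,120,30),(125,255,255),(235,170,280,240),(240,195,280,240),146),
  ("yellow",(20,180,100),(32,255,255),(110,245,150,285),(190,270,230,330),202),
  ("green",(65,80,40),(90,255,255),(100,170,190,300),(130,250,260,370),112)]:
    for c,b in((t,bt),(s,bs)):
        for x in blobs(c,lo,hi,b): print(n,c["n"],x, onz(c,*x[1],z))
for x in blobs(t,(0,130,80),(6,255,255),(262,145,315,180),4): print("red",x,onz(t,*x[1],105))
for x in blobs(t,(7,150,100),(16,255,255),(190,130,370,280),200): print("orange",x)
E
```

```text
[ 374.6   -3.1 1118.5] [ 17.8 508.1 812.5]
blue top (np.int32(86), array([255.1, 205.7]), array([253, 194,   5,  24], dtype=int32), ((255.1097412109375, 205.51219177246094), (3.644240379333496, 23.301055908203125), 6.34019136428833)) [552.6  52.5 146. ]
blue side (np.int32(292), array([258.7, 216.7]), array([250, 203,  18,  28], dtype=int32), ((258.5000305175781, 216.50003051757812), (28.284271240234375, 12.727920532226562), 45.0)) [535.6  68.3 146. ]
yellow top (np.int32(207), array([131., 264.]), array([121, 258,  22,  12], dtype=int32), ((131.5, 263.5), (11.0, 21.0), 90.0)) [419.1 296.6 202. ]
yellow side (np.int32(351), array([208.9, 299.4]), array([201, 284,  17,  32], dtype=int32), ((209.02943420410156, 299.61767578125), (31.772165298461914, 11.884244918823242), 75.96376037597656)) [397.8 318.2 202. ]
green top (np.int32(3860), array([148. , 236.9]), array([122, 186,  50, 100], dtype=int32), ((146.19834899902344, 235.2517852783203), (98.87228393554688, 47.73025131225586), 88.02507019042969)) [484.2 292.4 112. ]
green side (np.int32(4298), array([195.6, 317.3]), array([145, 261, 100, 105], dtype=int32), ((193.1385498046875, 310.0677185058594), (112.12240600585938, 53.68682861328125), 40.971736907958984)) [439.  335.7 112. ]
red (np.int32(21), array([274.2, 162.1]), array([272, 160,   5,   5], dtype=int32), ((274.0, 162.0), (4.0, 4.0), 90.0)) [663.7  13.1 105. ]
orange (np.int32(5493), array([282.5, 209.4]), array([210, 148, 144, 115], dtype=int32), ((282.64593505859375, 203.95098876953125), (139.6048583984375, 105.88706970214844), 5.057248592376709))
```

Run:
```python
import cv2,numpy as np
a=cv2.imread("pics/top0.png")[130:285,100:370]; cv2.imwrite("pics/crop.png",cv2.resize(a,(800,459),interpolation=cv2.INTER_CUBIC))
```

```text
(no output)
```

View pics/crop.png

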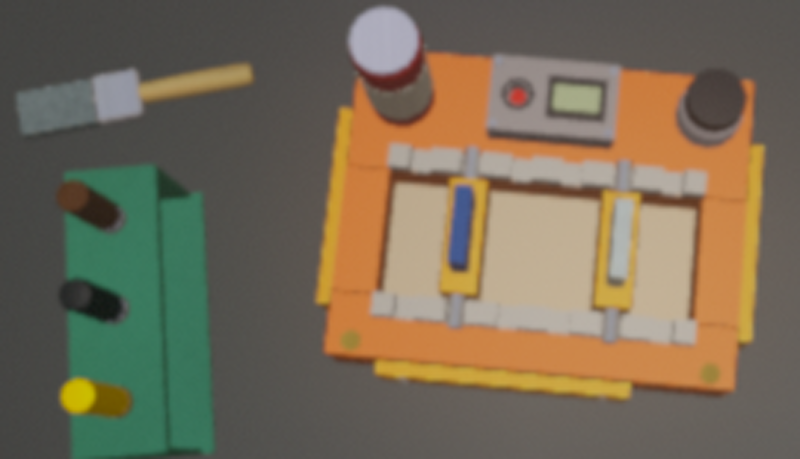

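The crop shows the box yawed about -5°, the blue tab top centred at crop (461,228), and the button at (517,95). I'll move above the blue stop-off.

```bash
python3 -m inch '[[[1,0.89,-0.73,-0.09,0],[1,0.89,-0.73,-0.09,0],[1,0.89,-0.73,-0.09,0],[1,0.89,-0.73,-0.09,0],[1,0.89,-0.73,-0.09,0],[1,0.89,-0.73,-0.09,0],[1,0.89,-0.73,-0.09,0],[1,0.89,-0.73,-0.09,0]]]'
python3 -m inch '[[[1,0.89,-0.73,-0.09,0],[1,0.89,-0.73,-0.09,0],[1,0.89,-0.73,-0.09,0],[1,0.89,-0.73,-0.09,0],[1,0.89,-0.73,-0.09,0],[1,0.89,-0.73,-0.09,0],[1,0.89,-0.73,-0.09,0],[1,0.89,-0.73,-0.09,0]]]'
python3 -m inch '[[[1,0.89,-0.73,-0.09,0],[1,0.89,-0.73,-0.09,0],[1,0.89,-0.73,-0.09,0],[1,0.89,-0.73,-0.09,0],[1,0.89,-0.73,0,0],[1,0,0,0,8.2],[1,0,0,0,8.2],[1,0,0,0,8.2]]]'
python3 - <<'E'
from h import *
w=cam("wrist","w1"); print(w["mtx"],w["C"],w["R"]); print(manip.sense()["tcp_pos"])
E
```

```text
clock: 1.0
tcp_pos: [311.9, -343.4, 266.3]
orientation: [[0.942, 0.335, -0.0], [0.335, -0.942, 0.0], [0.0, -0.0, -1.0]]
wrist_force: [1.4, -0.4, 0.6]
gripper_width: 85.4
gripper_force: 0.0
clock: 1.8
tcp_pos: [430.6, -146.2, 284.3]
orientation: [[0.942, 0.335, -0.0], [0.335, -0.942, -0.0], [-0.0, -0.0, -1.0]]
wrist_force: [0.5, -0.4, 0.3]
gripper_width: 85.5
gripper_force: 0.0
clock: 2.6
tcp_pos: [504.4, -23.6, 293.0]
orientation: [[0.996, -0.092, -0.001], [-0.092, -0.996, 0.0], [-0.001, 0.0, -1.0]]
wrist_force: [-0.7, -0.8, 0.6]
gripper_width: 85.3
gripper_force: 0.0
[[325.1922621    0.         281.93042836]
 [  0.         325.1922621  212.41788275]
 [  0.           0.           1.        ]] [588.77335747 -30.76864029 418.26403116] [[-9.15028468e-02 -9.95804317e-01  9.95384067e-04]
 [-9.40517802e-01  8.67510019e-02  3.28482158e-01]
 [-3.27190302e-01  2.91208762e-02 -9.44509651e-01]]
[504.3217761  -23.73403579 293.00513829]
```

View pics/w1.png

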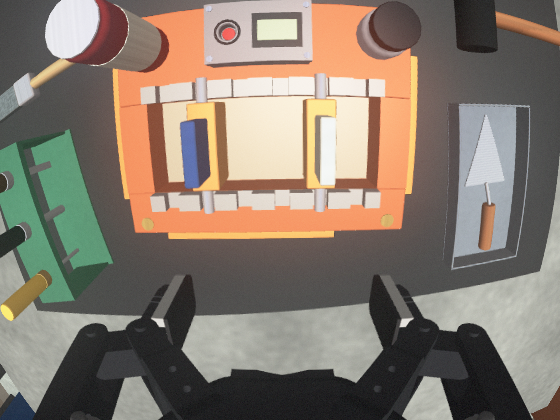

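Wrist view: blue bar ends are near (201,90) and (209,201), and the white bar at (321,85) and (321,200). The red button in its recess is at (228,33). The notched strips run between the bars. I'll compute the box frame from the bars.

```bash
python3 - <<'E'
from h import *
np.set_printoptions(precision=1,suppress=True)
w=cam("wrist"); hsv=w["hsv"]
B=[onz(w,*p,94) for p in((201,88),(209,201))]; W=[onz(w,*p,94) for p in((321,85),(321,200))]
for q in(B,W): print(q, (q[0]+q[1])/2, np.degrees(np.arctan2(*(q[0]-q[1])[[1,0]])), np.linalg.norm(q[0]-q[1]))
# strip ends (top z=95) -> box y axis
S=[onz(w,*p,95) for p in((141,96),(385,89),(152,202),(380,199))]
print(S,[np.degrees(np.arctan2(-(a-b)[0],(a-b)[1])) for a,b in((S[0],S[1]),(S[2],S[3]))],np.mean(S,0))
for x in blobs(w,(0,130,80),(6,255,255),(210,15,245,50),4): print("red",x,onz(w,*x[1],105))
for x in blobs(w,(105,120,30),(125,255,255),(160,100,230,200)): print("blue",x)
for x in blobs(w,(20,180,60),(32,255,255),(0,260,60,330)): print("yel",x)
# intersection of measured bar line with row centres: project predicted tab top
m=(B[0]+B[1])/2
for z in(146,96): print(pix(w,[m[0],m[1],z]))
E
python3 - <<'E'
import cv2
a=cv2.imread("pics/w1.png")[0:250,110:420]; cv2.imwrite("pics/w1c.png",cv2.resize(a,(744,600),interpolation=cv2.INTER_CUBIC))
E
```

```text
[array([614.5,  46.6,  94. ]), array([496.7,  55. ,  94. ])] [555.6  50.8  94. ] -4.10093875520554 118.06622843872867
[array([604. , -71.6,  94. ]), array([486.1, -62.8,  94. ])] [545.1 -67.2  94. ] -4.250581728015768 118.2016182093622
[array([617.9, 112. ,  95. ]), array([ 597.2, -136.5,   95. ]), array([502.7, 120.2,  95. ]), array([ 481.7, -126.8,   95. ])] [np.float64(-4.7565970429759155), np.float64(-4.873445669467953)] [549.9  -7.8  95. ]
red (np.int32(115), array([227.2,  33.8]), array([221,  28,  13,  12], dtype=int32), ((227.00003051757812, 33.499996185302734), (10.60660171508789, 12.020814895629883), 45.0)) [663.2  13.  105. ]
[190.7 153.7]
[203.9 145.9]
```

View pics/w1c.png

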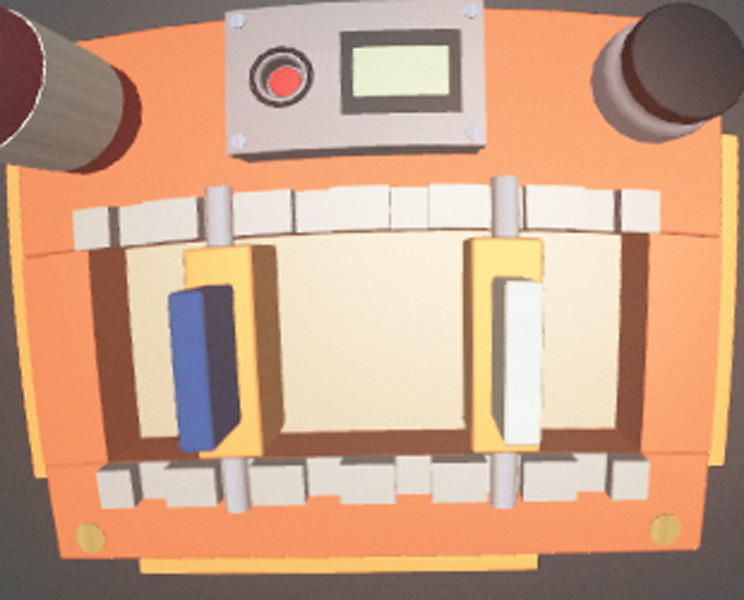

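```bash
python3 -m inch '[[[1,0.44,-0.8,0.5,-0.5],[1,0.44,-0.8,0.5,0],[1,0.44,-0.8,0.5,0],[1,0.44,-0.8,0.5,0],[1,0,0,0.5,0],[1,0,0,0.5,0],[1,0,0,0.5,0],[1,0,0,0.5,0]]]' | head -3
python3 - <<'E'
from h import *
np.set_printoptions(precision=1,suppress=True)
w=cam("wrist","w2"); t=manip.sense(); print(t["tcp_pos"],t["joints"],w["C"])
for p in((555.3,51.6,146),(550.3,-8.2,94),(558.7,91.5,82)): print(pix(w,p))
for x in blobs(w,(100,100,30),(128,255,255),None,200): print("blue",x[:3])
E
```

```text
clock: 3.5
tcp_pos: [554.2, 51.3, 192.4]
orientation: [[0.997, -0.079, -0.0], [-0.079, -0.997, -0.0], [-0.0, 0.0, -1.0]]
[552.9  51.3 190.4] [ 0.   0.3  1.6 -0.   1.2  1.7] [638.6  45.3 317.7]
[282.  250.9]
[361.9 220.1]
[230.2 214.1]
blue (np.int32(1778), array([279. , 250.3]), array([269, 206,  21,  88], dtype=int32))
```

View pics/w2.png

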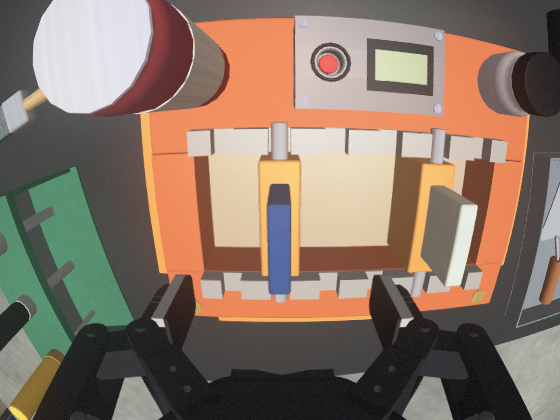

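Tab centred at (281,250), midway between the fingers, as predicted. I'll descend and grip.

```bash
python3 -m inch '[[[1,0,0,0.5,0],[1,0,0,0.5,0],[1,0,0,0.5,0],[1,0,0,0.5,0],[1,0,0,0.4,0],[0.1,0,0,0,0],[0,0,0,0,0],[0,0,0,0,0]]]' 50
python3 -m inch '[[[0,0,0,0,0],[0,0,0,0,0],[0,0,0,0,0],[0,0,0,0,0],[0,0,0,-0.1,0],[0,0,0,-0.1,0],[0,0,0,-0.1,0],[0,0,0,-0.1,0]]]'
```

```text
clock: 4.35
tcp_pos: [555.3, 52.1, 133.8]
orientation: [[0.997, -0.079, 0.001], [-0.079, -0.997, -0.0], [0.001, -0.0, -1.0]]
wrist_force: [0.2, 0.4, 0.3]
gripper_width: 44.2
gripper_force: 0.0
clock: 5.15
tcp_pos: [554.4, 52.0, 143.1]
orientation: [[0.997, -0.079, -0.001], [-0.079, -0.997, -0.0], [-0.001, 0.0, -1.0]]
wrist_force: [-0.4, 0.4, -3.5]
gripper_width: 12.9
gripper_force: 49.9
```

```bash
python3 -m inch '[[[0,0,0,-0.25,0],[0,0,0,-0.25,0],[0,0,0,0,0],[0,0,-0.4,0,0],[0,0,-0.4,0,0],[0,0,-0.4,0,0],[0,0,-0.4,0,0],[0,0,0,0,0]]]'
python3 -m inch '[[[0,0,0,0,0],[0,0,0,0.1,0],[0,0,0,0.1,0],[0,0,0,0.1,0],[0,0,0,0.1,0],[0,0,0,0.1,0],[0,0,0,0,0],[0,0,0,0,0]]]'
python3 - <<'E'
from h import *
np.set_printoptions(precision=1,suppress=True)
w=cam("wrist","w3"); print(manip.sense()["tcp_pos"])
E
```

```text
clock: 5.95
tcp_pos: [558.0, 93.8, 155.6]
orientation: [[0.997, -0.077, -0.0], [-0.077, -0.997, 0.001], [-0.0, -0.001, -1.0]]
wrist_force: [-0.1, 0.4, -3.0]
gripper_width: 12.6
gripper_force: 49.9
clock: 6.75
tcp_pos: [557.9, 91.9, 143.2]
orientation: [[0.997, -0.079, -0.0], [-0.079, -0.997, -0.0], [-0.0, 0.0, -1.0]]
wrist_force: [0.5, -0.4, -3.7]
gripper_width: 13.2
gripper_force: 49.9
[558.   92.  143.3]
```

View pics/w3.png

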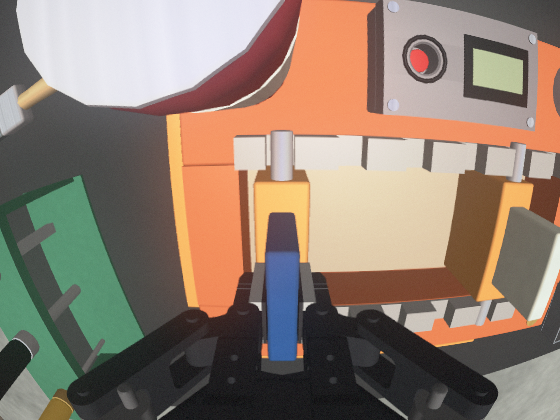

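The bar at (282,150) sits over the outermost gap, between strip pieces at about x=266 and 295. I'll lower it.

```bash
python3 -m inch '[[[0,0,0,0.1,0],[0,0,0,0.1,0],[0,0,0,0.1,0],[0,0,0,0.08,0],[0,0,0,0.04,0],[0,0,0,0,0],[0,0,0,0,0],[0,0,0,0,0]]]'
```

```text
clock: 7.6
tcp_pos: [557.8, 92.0, 134.0]
orientation: [[0.997, -0.079, 0.001], [-0.079, -0.997, 0.0], [0.001, -0.0, -1.0]]
wrist_force: [-3.6, -0.0, 5.7]
gripper_width: 13.1
gripper_force: 51.4
```

```bash
python3 -m inch '[[[0.5,0,0,0,0],[1,0,0,0,0],[1,0,0,0,0],[1,0,0,0,0],[1,0,0,0,0],[1,0,0,-0.3,0],[1,0,0,-0.5,0],[1,0,0,-0.8,0]]]'
python3 -m inch '[[[1,0,0,-0.8,0],[1,0,0,-1,0],[1,0,0,-1,0],[1,0,0,-0.8,0],[1,0,0,0,0],[1,0,0,0,0],[1,0,0,0,0],[1,0,0,0,0]]]' | head -2
python3 - <<'E'
from h import *
np.set_printoptions(precision=1,suppress=True)
t=cam("top","t4"); w=cam("wrist","w4")
print(onz(t,127,264,202), onz(t,100+80/2.963,130+397/2.963,202))
for x in blobs(t,(100,100,30),(128,255,255),(210,160,300,250)): print("blue",x[:3],onz(t,*x[1],146))
print(pix(t,(558.7,91.5,146)),pix(w,(558.7,91.5,94)))
for c,b in((t,(110,245,150,285)),(w,(0,150,140,420))):
  for x in blobs(c,(20,150,50),(33,255,255),b): print("yel",c["n"],x)
E
```

```text
clock: 8.4
tcp_pos: [557.3, 91.9, 173.1]
orientation: [[0.997, -0.079, -0.002], [-0.079, -0.997, -0.0], [-0.002, 0.0, -1.0]]
wrist_force: [-0.9, -0.2, 0.9]
gripper_width: 85.3
gripper_force: 0.0
clock: 9.2
tcp_pos: [557.1, 91.9, 261.6]
[418.9 304.7 202. ] [419.  304.7 202. ]
[237.4 202.7] [282.5 193.3]
yel top (np.int32(139), array([126.6, 263.5]), array([120, 258,  14,  12], dtype=int32), ((126.5, 263.5), (11.0, 13.0), 90.0))
yel wrist (np.int32(33), array([109.2, 327.6]), array([104, 324,  11,   7], dtype=int32), ((108.50000762939453, 327.5), (11.31370735168457, 4.242640495300293), 45.0))
```

View pics/w4.png

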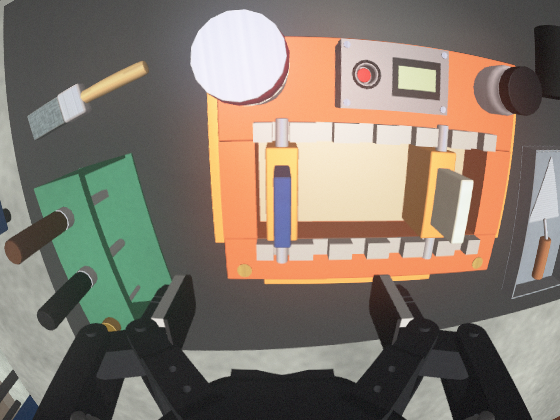

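Blue bar seated at (282,190) in the outermost gap, with the tab upright. Button bore is at (366,74), and the drift and bar ferrules at (70,218) and (90,275). Next stop is above the pricker.

```bash
python3 -m inch '[[[1,-0.77,-1,0,0],[1,-0.77,-1,0,0],[1,-0.77,-1,0,0],[1,-0.77,-1,0,0],[1,-0.77,-1,0,0],[1,-0.77,-1,0,0],[1,-0.77,-1,0,0],[1,-0.77,-1,0,0]]]' | head -2
python3 -m inch '[[[1,0,0,0,0],[1,0,0,0,0],[1,0,0,0,0],[1,0,0,0,0],[1,0,0,0,0],[1,0,0,0,0],[1,0,0,0,0],[1,0,0,0,0]]]' | head -3
python3 - <<'E'
from h import *
np.set_printoptions(precision=1,suppress=True)
w=cam("wrist","w5"); print(manip.sense()["joints"]); print(pix(w,(418.9,304.7,202)))
for x in blobs(w,(20,150,50),(33,255,255)): print("yel",x,onz(w,*x[1],202))
E
```

```text
clock: 10.1
tcp_pos: [419.2, 304.4, 262.2]
clock: 10.9
tcp_pos: [420.3, 303.3, 262.9]
orientation: [[0.997, -0.079, 0.0], [-0.079, -0.997, 0.0], [0.0, -0.0, -1.0]]
[ 0.5  0.2  1.6 -0.   1.3  2.2]
[280.5 244.7]
yel (np.int32(477), array([278.4, 218.7]), array([259, 199,  35,  39], dtype=int32), ((276.5384826660156, 217.6923065185547), (34.04410171508789, 37.63078308105469), 1.6846843957901)) [436.4 304.6 202. ]
```

View pics/w5.png

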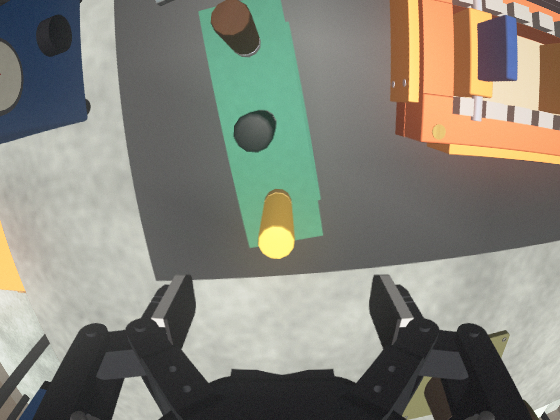

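Pricker handle top is at (276,241), with its shoulder around (277,195). The black handle is at (255,131) and the drift at (232,18).

Run:
```python
from h import *
np.set_printoptions(precision=2,suppress=True)
w=cam("wrist"); s=manip.sense(); print(s["tcp_pos"])
m=cv2.inRange(w["hsv"],np.array((20,90,200)),np.array((36,255,255))); m[:, :255]=0;m[:,300:]=0;m[:190]=0;m[262:]=0
p=np.argwhere(m)[:,::-1]; print(cv2.minEnclosingCircle(p.astype(np.float32)),p.mean(0))
for q in [p.mean(0),(276,241)]: print(onz(w,*q,202))
print(onz(w,277,196,112), onz(w,232,19,202),onz(w,255,131,202), pix(w,np.r_[onz(w,276,241,202)[:2],112]))
```

```text
[420.26 303.42 262.86]
((277.5, 225.39230346679688), 32.7034912109375) [276.11 240.77]
[421.79 307.28 202.  ]
[421.64 307.36 202.  ]
[424.77 307.68 112.  ] [557.24 321.17 202.  ] [490.4  313.63 202.  ] [277.64 199.36]
```

```bash
python3 -m inch '[[[1,0.05,-0.16,0,0],[1,0,0,0.6,0],[1,0,0,0.7,0],[1,0,0,0.7,0],[1,0,0,0.7,0],[1,0,0,0.6,0],[1,0,0,0.4,0],[1,0,0,0,0]]]' 60
python3 -m inch '[[[0.3,0,0,0,0],[0,0,0,0,0],[0,0,0,0,0],[0,0,0,0,0],[0,0,0,0,0],[0,0,0,0,0],[0,0,0,0,0],[0,0,0,0,0]]]' 60
```

```text
clock: 11.8
tcp_pos: [421.0, 307.1, 169.0]
orientation: [[0.997, -0.079, -0.002], [-0.079, -0.997, -0.001], [-0.002, 0.002, -1.0]]
wrist_force: [-0.8, -0.2, -0.4]
gripper_width: 85.4
gripper_force: 0.0
clock: 12.6
tcp_pos: [422.1, 307.4, 171.0]
orientation: [[0.997, -0.079, 0.001], [-0.079, -0.997, 0.0], [0.001, -0.0, -1.0]]
wrist_force: [0.3, -1.1, 6.4]
gripper_width: 22.9
gripper_force: 58.5
```

```bash
python3 -m inch '[[[0,0,0,-0.2,0],[0,0,0,-0.6,0],[0,0,0,-0.8,0],[0,0,0,-0.8,0],[0,0,0,-0.8,0],[0,0,0,-0.8,0],[0,0,0,-0.8,0],[0,0,0,-0.8,0]]]' | head -2
python3 -m inch '[[[0,0.5,0.6,0,0],[0,0.9,1,0,0],[0,0.9,1,0,0],[0,0.9,1,0,0],[0,0.9,1,0,0],[0,0.9,1,0,0],[0,0.9,1,0,0],[0,0.9,1,0,0]]]' | head -2
python3 -m inch '[[[0,0.6,1,0,0],[0,0.6,0.8,0,0],[0,0,0.6,0,0],[0,0,0,0,0],[0,0,0,0,0],[0,0,0,0,0],[0,0,0,0,0],[0,0,0,0,0]]]'
python3 - <<'E'
from h import *
np.set_printoptions(precision=2,suppress=True)
w=cam("wrist","w6"); t=cam("top","t6"); s=cam("side","s6")
a=cv2.resize(t["color"][90:240,200:350],(450,450),interpolation=3); b=cv2.resize(s["color"][110:260,180:330],(450,450),interpolation=3)
cv2.imwrite("pics/ws6.png",np.hstack([cv2.resize(w["color"],(448,336)),cv2.resize(s["color"][110:260,190:340],(336,336),interpolation=3)])[:,:,::-1])
T=manip.sense()["tcp_pos"]; print(T,pix(w,(663.3,13,114)),pix(s,(663.3,13,114)),pix(s,T-[0,0,148]),pix(w,T-[0,0,148]))
for x in blobs(w,(0,130,80),(6,255,255),None,20): print("red",x[:3],onz(w,*x[1],105))
E
```

```text
clock: 13.4
tcp_pos: [421.3, 307.2, 310.7]
clock: 14.2
tcp_pos: [576.6, 103.5, 309.8]
clock: 15.0
tcp_pos: [601.1, 43.4, 310.6]
orientation: [[0.997, -0.077, 0.0], [-0.077, -0.997, 0.0], [0.0, -0.0, -1.0]]
wrist_force: [-0.4, 0.2, -1.2]
gripper_width: 23.1
gripper_force: 58.8
[601.32  42.92 310.43] [308.22 124.49] [242.38 192.08] [248.15 194.39] [282.8  201.15]
red (np.int32(36), array([240.2, 117.1]), array([233, 106,  11,  25], dtype=int32)) [675.79  80.16 105.  ]
red (np.int32(110), array([307.2, 123.8]), array([302, 118,  12,  12], dtype=int32)) [663.45  13.31 105.  ]
```

View pics/ws6.png

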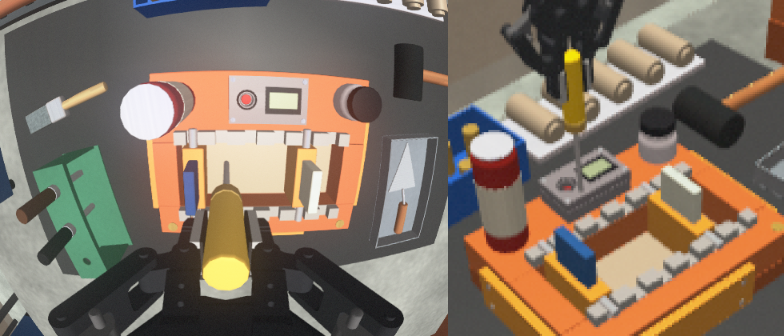

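Red button at wrist (307,124). The pricker hangs straight, with its tip at wrist (282,204) and side (249,195), matching the prediction to about 1 mm. Moving over the bore.

```bash
python3 -m inch '[[[0,0.6,0.25,0,0],[0,0.7,0.25,0,0],[0,0.7,0.25,0,0],[0,0.57,0.25,0,0],[0,0,0,0.4,0],[0,0,0,0.6,0],[0,0,0,0.6,0],[0,0,0,0,0]]]' | head -2
python3 -m inch '[[[0,0,0,0,0],[0,0,0,0,0],[0,0,0,0,0],[0,0,0,0,0],[0,0,0,0,0],[0,0,0,0,0],[0,0,0,0,0],[0,0,0,0,0]]]'
python3 - <<'E'
from h import *
np.set_printoptions(precision=2,suppress=True)
w=cam("wrist","w7"); s=cam("side","s7")
W=cv2.resize(w["color"][100:280,200:380],(400,400),interpolation=2); S=cv2.resize(s["color"][160:220,210:270],(400,400),interpolation=2)
cv2.imwrite("pics/ws7.png",np.hstack([W,S])[:,:,::-1])
T=manip.sense()["tcp_pos"]
for P in((663.4,13.2,114),(663.4,13.2,105),T-[0,0,148]):
  print((pix(w,P)-[200,100])*400/180,(pix(s,P)-[210,160])*400/60+[400,0])
E
```

```text
clock: 15.95
tcp_pos: [660.8, 13.0, 266.9]
clock: 16.75
tcp_pos: [663.5, 12.4, 270.3]
orientation: [[0.997, -0.079, -0.0], [-0.079, -0.997, -0.0], [-0.0, 0.0, -1.0]]
wrist_force: [0.3, 0.5, -1.0]
gripper_width: 22.4
gripper_force: 58.9
[180.86 219.74] [615.37 213.98]
[180.87 213.54] [616.98 230.39]
[182.82 225.3 ] [615.14 197.7 ]
```

View pics/ws7.png

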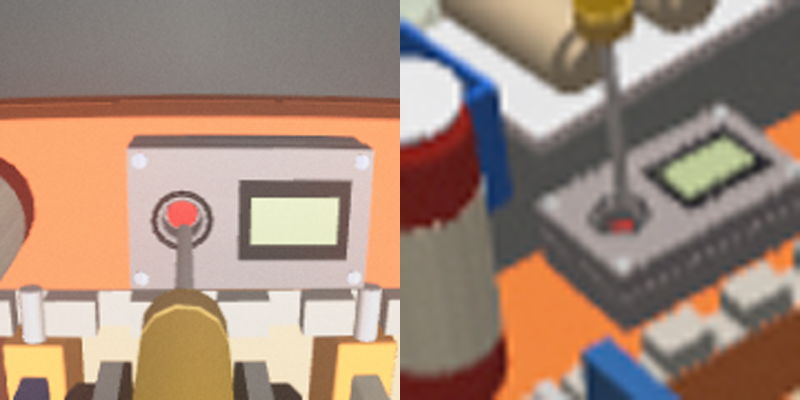

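Tip at wrist crop (183,226) over the mouth centre (182,219); the side view agrees. Pressing down.

```bash
python3 -m inch '[[[0,0,0,0.2,0],[0,0,0,0.2,0],[0,0,0,0.2,0],[0,0,0,0.1,0],[0,0,0,0.1,0],[0,0,0,0.05,0],[0,0,0,0,0],[0,0,0,0,0]]]'
```

```text
clock: 17.65
tcp_pos: [663.6, 12.4, 249.6]
orientation: [[0.997, -0.079, 0.001], [-0.079, -0.997, -0.0], [0.001, 0.0, -1.0]]
wrist_force: [-2.3, -0.5, 2.0]
gripper_width: 22.8
gripper_force: 58.9
```

```bash
python3 -m inch '[[[0,0,0,0.06,0],[0,0,0,0.06,0],[0,0,0,0,0],[0,0,0,0,0],[0,0,0,0,0],[0,0,0,0,0],[0,0,0,0,0],[0,0,0,0,0]]]'
```

```text
clock: 18.45
tcp_pos: [664.1, 12.4, 248.9]
orientation: [[0.997, -0.079, 0.003], [-0.079, -0.997, -0.0], [0.004, -0.0, -1.0]]
wrist_force: [-1.6, 0.6, 11.2]
gripper_width: 22.5
gripper_force: 60.0
```

```bash
python3 -m inch '[[[0,0,0,0,0],[0,0,0,0,0],[0,0,0,0,0],[0,0,0,0,0],[0,0,0,0,0],[0,0,0,0,0],[0,0,0,0,0],[0,0,0,0,0]]]'
python3 -m inch '[[[0,0,0,0,0],[0,0,0,0,0],[0,0,0,0,0],[0,0,0,-0.2,0],[0,0,0,-0.4,0],[0,0,0,-0.8,0],[0,0,0,-0.8,0],[0,0,0,-0.4,0]]]'
```

```text
clock: 19.25
tcp_pos: [664.1, 12.4, 248.9]
orientation: [[0.997, -0.079, 0.003], [-0.079, -0.997, -0.0], [0.004, -0.0, -1.0]]
wrist_force: [-2.5, 0.9, 13.3]
gripper_width: 22.6
gripper_force: 60.0
clock: 20.05
tcp_pos: [664.4, 12.4, 312.7]
orientation: [[0.997, -0.079, 0.002], [-0.079, -0.997, -0.0], [0.002, -0.0, -1.0]]
wrist_force: [0.5, -1.0, -1.4]
gripper_width: 22.7
gripper_force: 59.0
```

```bash
python3 -m inch '[[[0,-0.6,-0.5,0,0],[0,-0.97,-1,0,0],[0,-1,-1,0,0],[0,-1,-1,0,0],[0,-1,-1,0,0],[0,-1,-1,0,0],[0,-1,-1,0,0],[0,-1,-1,0,0]]]' | head -2
python3 -m inch '[[[0,-1,-1,0,0],[0,-1,-1,0,0],[0,-0.6,-0.8,0,0],[0,-0.4,-0.7,0,0],[0,0,0,0,0],[0,0,0,0,0],[0,0,0,0,0],[0,0,0,0,0]]]'
python3 - <<'E'
from h import *
np.set_printoptions(precision=2,suppress=True)
w=cam("wrist","w8"); s=cam("side","s8")
W=cv2.resize(w["color"][60:280,180:400],(400,400),interpolation=2); S=cv2.resize(s["color"][240:360,140:260],(400,400),interpolation=2)
cv2.imwrite("pics/ws8.png",np.hstack([W,S])[:,:,::-1])
T=manip.sense()["tcp_pos"]; print(T)
for P in((421.9,307.4,112),T-[0,0,148],T-[0,0,58]):
  print((pix(w,P)-[180,60])*400/220,(pix(s,P)-[140,240])*400/120+[400,0])
E
```

```text
clock: 20.85
tcp_pos: [488.4, 215.1, 310.6]
clock: 21.65
tcp_pos: [422.2, 306.6, 310.9]
orientation: [[0.997, -0.08, -0.0], [-0.08, -0.997, -0.0], [-0.0, 0.0, -1.0]]
wrist_force: [0.9, -0.5, -1.2]
gripper_width: 22.9
gripper_force: 58.9
[422.19 306.67 310.97]
[184.19 231.19] [639.22 246.1 ]
[185.6  257.22] [628.72 198.62]
[186.1  335.45] [606.29 105.02]
```

View pics/ws8.png

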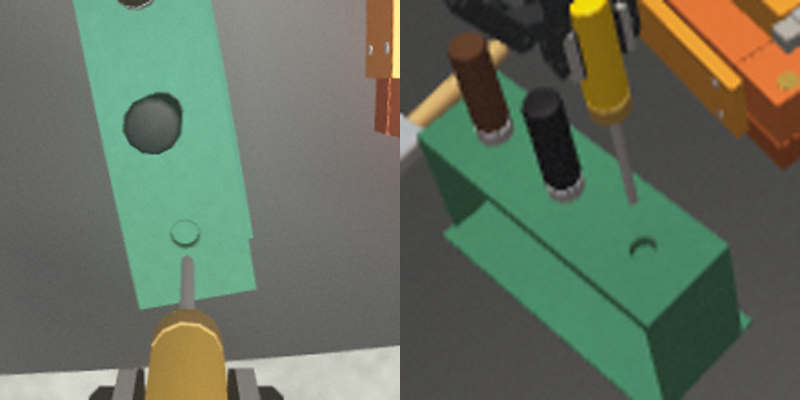

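Hole at wrist crop (185,232) and tip at (187,257), both as predicted; the side view agrees. Lowering.

```bash
python3 -m inch '[[[0,0,-0.03,0.5,0],[0,0,0,0.7,0],[0,0,0,0.6,0],[0,0,0,0.2,0],[0,0,0,0.2,0],[0,0,0,0.2,0],[0,0,0,0,0],[0,0,0,0,0]]]'
python3 -m inch '[[[0,0,0,0.4,0],[0,0,0,0.6,0],[0,0,0,0.7,0],[0,0,0,0.6,0],[0,0,0,0.4,0],[0,0,0,0.2,0],[0,0,0,0,0],[0,0,0,0,0]]]'
```

```text
clock: 22.55
tcp_pos: [422.0, 308.3, 251.4]
orientation: [[0.997, -0.079, 0.001], [-0.079, -0.997, 0.0], [0.001, -0.0, -1.0]]
wrist_force: [-0.3, -0.3, -1.1]
gripper_width: 22.9
gripper_force: 58.9
clock: 23.35
tcp_pos: [422.2, 308.4, 179.0]
orientation: [[0.997, -0.079, 0.001], [-0.079, -0.997, 0.0], [0.001, -0.001, -1.0]]
wrist_force: [-0.4, -0.1, -0.9]
gripper_width: 23.1
gripper_force: 58.9
```

```bash
python3 -m inch '[[[0,0,0.04,0.1,0],[0,0,0,0.08,0],[0,0,0,0.06,0],[0,0,0,0.04,0],[0,0,0,0.02,0],[0,0,0,0,0],[0,0,0,0,0],[0,0,0,0,0]]]'
```

```text
clock: 24.15
tcp_pos: [421.8, 307.2, 171.1]
orientation: [[0.997, -0.079, 0.0], [-0.079, -0.997, 0.0], [0.0, -0.0, -1.0]]
wrist_force: [-0.4, -0.6, -0.9]
gripper_width: 22.9
gripper_force: 58.9
```

No contact yet, so I'll go down in small steps.

```bash
python3 -m inch '[[[0,0,0,0.04,0],[0,0,0,0.04,0],[0,0,0,0,0],[0,0,0,0,0],[0,0,0,0,0],[0,0,0,0,0],[0,0,0,0,0],[0,0,0,0,0]]]'
```

```text
clock: 24.95
tcp_pos: [421.9, 307.2, 171.0]
orientation: [[0.997, -0.079, 0.001], [-0.079, -0.997, 0.001], [0.001, -0.001, -1.0]]
wrist_force: [-4.3, -3.6, 12.5]
gripper_width: 22.4
gripper_force: 60.4
```

```bash
python3 -m inch '[[[0,0,0,-0.04,0],[0,0,0,0,0],[0.4,0,0,0,0],[1,0,0,0,0],[1,0,0,0,0],[1,0,0,0,0],[1,0,0,0,0],[1,0,0,0,0]]]' | tail -3
python3 -m inch '[[[1,0,0,-0.3,0],[1,0,0,-0.6,0],[1,0,0,-0.8,0],[1,0,0,-0.8,0],[1,0,0,-0.8,0],[1,0,0,-0.8,0],[1,0,0,-0.4,0],[1,0,0,0,0]]]' | head -2
python3 - <<'E'
from h import *
np.set_printoptions(precision=2,suppress=True)
w=cam("wrist"); s=cam("side"); t=cam("top")
cv2.imwrite("pics/f.png",np.hstack([cv2.resize(s["color"][140:360,140:360],(400,400),interpolation=2),cv2.resize(t["color"][130:290,110:270],(400,400),interpolation=2)])[:,:,::-1])
print(manip.sense()["wrist_force"])
E
```

```text
wrist_force: [-0.2, -0.5, -0.3]
gripper_width: 85.4
gripper_force: 0.0
clock: 26.55
tcp_pos: [422.6, 307.7, 284.4]
[-0.09 -0.13 -0.68]
```

View pics/f.png

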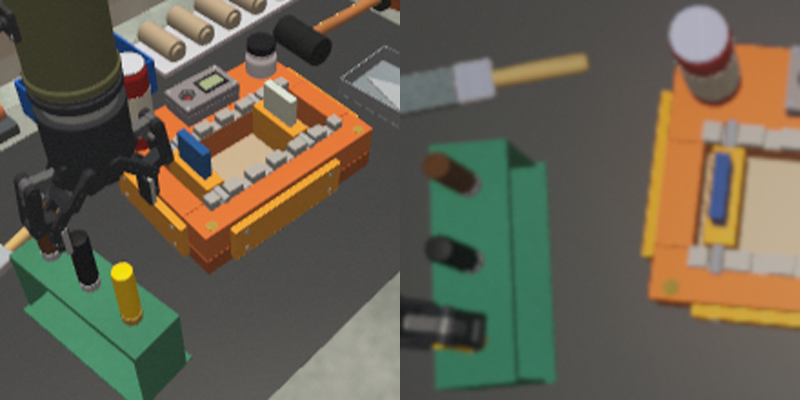

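The pricker hangs upright in its hole at side crop (127,290). The blue stop-off is home in the outer notches, the gripper is clear, and everything else is in place.

```bash
python3 -c "
from workcell import manip
print(manip.finish_job())"
```

```text
the job is handed in; nothing more can be done
None
```

The job is handed in: the blue stop-off is home one notch outward, the reset button was held down for about 1.5 s, and the pricker is back upright in its own hole. The closing pictures showed nothing else moved, though the hand-in returned no verdict.

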